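# Snap the sprung dust cap into the gas coupling

## Task

Close the open brass gas coupling with its sprung dust cap: pick the cap up by pinching its two yellow tabs together, and with the tabs still pinched press it gently down into the collar, against the valve plunger, until its flange is fully home on the rim; then let go so that the tabs spring out under the rim and the cap stays down, level, by itself. The collar screws up and down and nobody has measured how high it stands today, so feel for the rim and never lean on the cap hard (over 25 N would spoil its seal). Leave the wrench, cup, brass fitting and tin where they are.

Things in the scene. Friction and masses are not known exactly. Their poses are not given: they have to be found in the camera images.
- cap: loose dust cap, 130 g, standing on its plug. Blue flange 68 mm across, 4 mm thick; two upright rubbery yellow tabs on it. Origin: the point to pinch, on the axis midway between the tabs, 24 mm above the flange's top, 41 mm above the plug's bottom; z up, tabs at +y and -y. Tab plates 26 mm wide (x), 6 thick, from 20 mm below to 12 mm above the origin; outer faces 46 mm apart free, 33 mm pinched. Any yaw fits.
- cap_plug (a point): centre of the bottom of the cap's black plug, which is 50 mm across and 13 mm deep below the flange, its lowest 3 mm chamfered. From it stick out two latch tongues (12 mm wide, top 6 mm and bottom 10 mm below the flange's underside), one per tab: tips 29.5 mm from the axis when free, 23 mm (inside the plug) when the tabs are fully pinched. Axes as the cap.
- port: fixed gas coupling: red block 130 x 110 x 26 mm, on it a brass threaded neck and a knurled brass collar 76 mm across. Origin on the bench on the vertical axis of the bore. The collar's rim stands 78 to 110 mm above the bench: its height is unknown, it is stiff and stays in the work.
- port_neck (a point): top of the fixed neck, on the bore's axis, 60 mm above the bench, below the collar. The collar's bore is 52 mm wide through its rim, a lip 4 mm thick; under the lip it widens to 64 mm, where the tongues expand. They pass the lip only with both tabs pinched nearly fully. With the flange on the rim they are 2 mm below the lip, so the released cap rises about 2 mm until they catch.
- tab_left (a joint): inward travel of the tab at the cap's +y side, m: 0 free (out), 0.0065 fully pinched (hard stop). Spring force about 4 N free, 9 N fully pinched.
- tab_right (a joint): the same for the tab at the cap's -y side.
- plunger (a joint): downward travel, relative to the collar, of the orange sprung valve plunger (26 mm across) in the bore, m: 0 up (its top 5 mm below the rim), about 0.008 when the cap's flange is down on the rim, about 0.006 when the latched cap hangs under the lip. Its spring pushes up with about 3 N at 0 and 8 N at 0.008.
- wrench_grip (a point): bystander: steel wrench 170 mm long lying on the bench; this point is on its handle
- cup_rim (a point): bystander: blue plastic cup, 72 mm across, 95 mm high; this point is the centre of its mouth
- fitting: bystander: small brass pipe fitting standing on the bench, 42 mm across, 44 mm high; origin at the centre of its underside
- tin: bystander: steel tin, 68 mm across, 75 mm high; origin at the centre of its underside
Not all that is in view belongs to the job. What is shaped like the cap but purple is not meant.

How it is judged:
On the way, in this order (a step that is already met when the one before it is completed fails the run):
1. the cap is lifted clear of the bench with both tabs pinched in (height (world z) of cap above 0.06 m and value of joint each of tab_left, tab_right above 0.004 m), for 0.2 s.
2. the cap is pressed down in the collar, plunger in, with both tabs still pinched (value of joint plunger above 0.0065 m and value of joint each of tab_left, tab_right above 0.0035 m and horizontal distance between cap and port below 0.005 m), for 0.05 s.
At the end, for the whole second after the job is handed in: The cap sits in the collar (axes within 5 mm, level within 0.09 rad), at rest and released, both tabs sprung out (travel below 2 mm), and it keeps the sprung plunger pressed in by more than 4.5 mm (value of joint plunger above 0.0045 m and value of joint each of tab_left, tab_right below 0.002 m and horizontal distance between cap and port below 0.005 m and angle between cap's own z axis and vertical below 0.09 rad and linear speed of cap below 0.02 m/s); the robot touches nothing.
It fails at once if the cap is pressed on the coupling with more than 25 N (contact force between cap and port above 25 N).
It fails at once if a bystander is moved by more than 20 mm (distance of any of wrench_grip, cup_rim, fitting, tin from where it was at the start of the episode above 0.02 m).
It also fails if it takes over 48 s, if anything falls off the work surface, if the arm or the gripper's body presses on something with over 40 N, if the wrist force passes 120 N, or if a joint passes its speed limit or range.

## Robot

A 7-joint arm with a two-finger parallel gripper is mounted at the origin on the work surface. World frame = base frame: x ahead of the robot, y to its left, z up, the work surface at z = 0. Lengths are in m, angles in rad, forces in N, time in s.
With the tool pointing down it reaches from about 0.4 to 0.85 m from the base axis. Payload 4.5 kg.
Tool frame: the origin (TCP) lies midway between the tips of the shut fingers; the grasp point (between the pads) lies 19 mm behind it; y points along the fingers, z is the direction in which the jaws open and shut, and the axes are right-handed (so a half turn about y gives the same grasp; the last joint's range is limited). The gripper opens to 88 mm and grips with 3 to 60 N. Pads are 18 mm wide; open, the fingers measure 123 mm over their backs; the gripper's body (75 mm by 187 mm) begins 45 mm behind the grasp point.
Start: joints at [-1.128, 0.689, -0.195, 1.565, 0.157, 0.902, -0.215], TCP at [0.248, 0.574, 0.239] pointing down, gripper open.
Joint ranges: [-3.01, 3.01], [-0.46, 2.08], [-1.47, 1.51], [0.13, 2.56], [-1, 4.14], [0.04, 2.09], [-2.66, 2.66]. Speed limits (rad/s): [2.57, 2.57, 3.14, 3.14, 3.14, 3.14, 3.14].

## Interface

Orientations are given as a unit quaternion [x, y, z, w].
In Python, from plant import r, snapshot, get_calibration, job, boxes_of gives the robot as it stands. The module is installed in compiled form; this text tells all that it offers.
- The arm moves only by the shell command python3 -m handwheel 'ROWS' [OPENING] [FORCE]. ROWS is JSON, a list that holds one entry, the list of rows, each a list of 6 numbers: the shift along the tool's x, y, z as a fraction of full scale, then the turn, a rotation vector about the tool's x, y, z as a fraction of full scale. In form: [[[x, y, z, wx, wy, wz], ...]]. A call has 1 to 12 rows; each row is the pose to reach, as a shift and turn from the pose commanded when the call began, along the tool's axes at that moment, turning the shorter way round; what a row does not reach only later rows make up. Full scale, the value 1, is 100 cm for a shift and 180 degrees for a turn. A row lasts 1/12 s, in which the tool goes at most 41.7 mm and 7.16 degrees, less where a joint would pass 70% of its speed; a pose out of reach is approached as far as the arm can. A call with a number of a shift or a turn outside -1 to 1 is refused whole. A call with a gripper value outside its range is refused whole. OPENING is the opening, from -1 (shut) to 1 (fully open), set as the call begins (- or left out, the last holds). The fingers move at their own pace and stop on an object; FORCE is the grip in N (left out, the last holds). Time passes only in rows, so rows that repeat a pose let the fingers close. It gives the time, the measured TCP pose, the force and the opening at its end, in the units of the state.
- r.get_state(): the state, without advancing time (a new reading comes with each control period).
- snapshot(name): name is "side" or "top"; returns the picture (400x640x3 uint8, red, green, blue); there is no depth.
- get_calibration(name): a dict with "fx", "fy", "cx", "cy" (pixels), "T" (4x4, takes a point from camera to world coordinates). Camera axes: x right, y down, z forward; pixel columns grow to the right and rows downward; lengths in m; the calibration is good to about 2 mm. A picture is of the moment at which its call begins. get_calibration takes no time and is no camera call.
- job.finish_job(): hands the job in, once; it reports no verdict.
Trained networks look in the newest picture that a camera, given by its name, has taken for a name from the list of things; names that differ only in an ending like _2 or _b are one class to them, and where a whole thing is asked for, a point or a joint stands for the part that bears it (a point fixed in the world has none). Each returns a list of dicts, best first, with "confidence" (0 to 1); they miss things now and then, are a little off and sometimes report something else, mostly with a low value. They report only what shows in the picture. A call takes as long as a camera call. They do not tell look-alikes from the thing itself.
- boxes_of(thing, camera): "bbox" ([left, top, right, bottom] in pixels, round what is visible of it).
The state is a dict: "clock": time; "q": joint angles; "qd": joint speeds; "joint_torque": joint torques, N m; "tool_pos": TCP position; "eef_rot": TCP orientation; "contact_force": force on the tool from outside, world axes, zero at the start; "moment": the same for the moment, N m; "opening": opening from 0.0 (shut) to 1.0 (fully open).
Only numpy, scipy, OpenCV 4.12 (cv2) and the standard library are available. Lean on these libraries where they do the work, as an engineer would, in place of code of your own. Each camera call takes 0.05 s, during which the arm holds its last target. There are 200 camera calls.

## Working session

There is one attempt and no reset: what is moved stays moved. The work goes in short steps, Python scripts to look and compute and a shell command to move; the robot and the scene stay as the last step left them, time stands still between calls to the robot, and variables do not carry over. Pictures are saved under pics/ and viewed, about 8 in all and at most 12, crops included, and the job is handed in when it is done.

```bash
mkdir -p pics; cat > h.py <<'E'
import numpy as np, cv2
from plant import r, snapshot, get_calibration, job, boxes_of
from scipy.spatial.transform import Rotation as R
def ray(cam,u,v):
    c=get_calibration(cam);T=np.array(c["T"])
    d=T[:3,:3]@np.array([(u-c["cx"])/c["fx"],(v-c["cy"])/c["fy"],1.]);return T[:3,3],d/np.linalg.norm(d)
def atz(cam,u,v,z):
    o,d=ray(cam,u,v);return o+d*(z-o[2])/d[2]
def pix(cam,p):
    c=get_calibration(cam);T=np.array(c["T"]);q=T[:3,:3].T@(np.array(p)-T[:3,3])
    return np.array([c["fx"]*q[0]/q[2]+c["cx"],c["fy"]*q[1]/q[2]+c["cy"]])
def save(cam,name):
    im=snapshot(cam);cv2.imwrite(f"pics/{name}.png",im[:,:,::-1]);return im
E
python3 - <<'E'
from h import *
np.set_printoptions(precision=4,suppress=True)
for c in("side","top"):
    save(c,c+"0");k=get_calibration(c);print(c,k["fx"],k["cx"],k["cy"]);print(np.array(k["T"]))
    for t in("cap","port","plunger","wrench_grip","cup_rim","fitting","tin"):
        for b in boxes_of(t,c)[:3]:print(c,t,np.round(b["bbox"]),round(b["confidence"],2))
s=r.get_state();print(s)
print(R.from_quat(s["eef_rot"]).as_matrix())
E
```

```text
side 405.2717651487882 316.3498573950257 208.0490019999798
[[ 0.8725 -0.2878  0.3949  0.284 ]
 [-0.4886 -0.5149  0.7044 -0.5606]
 [ 0.0006 -0.8075 -0.5899  0.5351]
 [ 0.      0.      0.      1.    ]]
side cap [243. 184. 273. 220.] 0.93
side cap [191. 180. 222. 204.] 0.61
side cap [292. 182. 321. 212.] 0.56
side port [276. 231. 380. 311.] 0.76
side plunger [309. 240. 322. 253.] 0.43
side wrench_grip [393. 260. 477. 307.] 0.62
side wrench_grip [285. 130. 308. 167.] 0.55
side cup_rim [358. 176. 394. 229.] 0.59
side fitting [248. 239. 270. 270.] 0.61
side fitting [285. 129. 308. 169.] 0.58
side fitting [242. 184. 273. 217.] 0.19
side tin [284. 133. 308. 170.] 0.95
side tin [308. 242. 324. 254.] 0.53
top 454.063707541055 316.0903290235884 197.2324114445616
[[-0.0014 -0.9969  0.0785  0.522 ]
 [-0.9995 -0.0012 -0.0323 -0.0032]
 [ 0.0323 -0.0785 -0.9964  1.0467]
 [ 0.      0.      0.      1.    ]]
top cap [240. 173. 270. 204.] 0.75
top cap [184. 257. 217. 285.] 0.67
top cap [225. 219. 252. 246.] 0.6
top port [325. 183. 390. 270.] 0.62
top plunger [354. 225. 366. 239.] 0.57
top wrench_grip [387. 114. 408. 184.] 0.93
top cup_rim [354. 226. 369. 238.] 0.6
top cup_rim [391. 113. 407. 184.] 0.6
top cup_rim [296. 125. 329. 159.] 0.58
top fitting [302. 251. 316. 266.] 0.76
top fitting [357. 225. 367. 238.] 0.26
top tin [144. 134. 188. 167.] 0.77
{'clock': 0.8, 'q': array([-1.1282,  0.6891, -0.1946,  1.5653,  0.1573,  0.9025, -0.2151]), 'qd': array([-0.0019,  0.002 ,  0.0009, -0.0025, -0.0011, -0.    , -0.0006]), 'joint_torque': array([ -0.    , -52.7445,  -1.2674, -15.374 ,  -0.052 ,  -0.001 ,
         0.    ]), 'tool_pos': array([0.2484, 0.5735, 0.2388]), 'eef_rot': array([-0.6924,  0.1435, -0.1435,  0.6924]), 'contact_force': array([-0.0412, -0.007 ,  0.2298]), 'moment': array([-0.0285, -0.0068,  0.0166]), 'opening': 0.9988437030915454}
[[ 0.9176  0.      0.3975]
 [-0.3975  0.0001  0.9176]
 [ 0.     -1.      0.0001]]
```

View pics/top0.png

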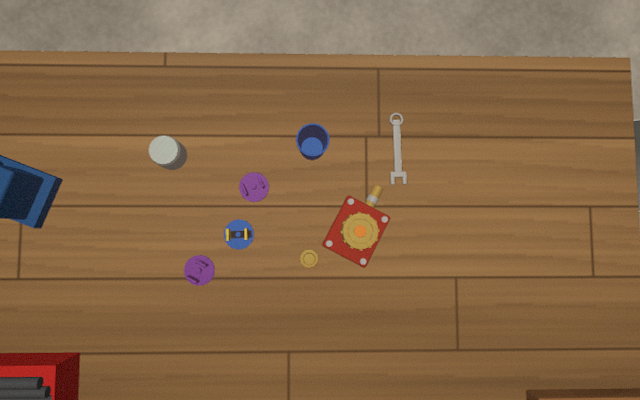

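View pics/side0.png

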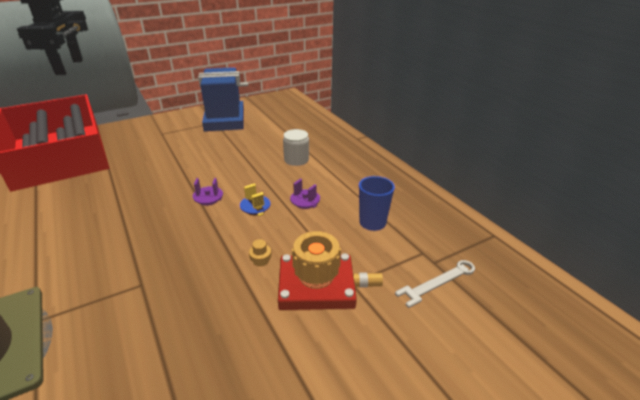

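The top view shows the blue/yellow cap at about (238,234), its tabs at (228,234) and (247,234). The purple decoys are at (254,187) and (199,270). The port's orange plunger is at (360,231) and the fitting at (309,259). In the side view the cap is at (255,200) and the plunger at (316,248).

```bash
cat >> h.py <<'E'
def blobs(im,lo,hi,box,amin=6):
    hsv=cv2.cvtColor(im,cv2.COLOR_RGB2HSV);m=cv2.inRange(hsv,np.array(lo),np.array(hi))
    l,t,rr,b=box;z=np.zeros_like(m);z[t:b,l:rr]=m[t:b,l:rr]
    n,_,st,ce=cv2.connectedComponentsWithStats(z)
    return sorted([(int(st[i,4]),ce[i].round(2),st[i,:4]) for i in range(1,n) if st[i,4]>=amin],key=lambda a:-a[0])
def tri(u1,u2):
    o1,d1=ray("top",*u1);o2,d2=ray("side",*u2)
    s=np.linalg.lstsq(np.c_[d1,-d2],o2-o1,rcond=None)[0];a=o1+d1*s[0];b=o2+d2*s[1];return (a+b)/2,np.linalg.norm(a-b)
E
python3 - <<'E'
from h import *
np.set_printoptions(precision=4,suppress=True)
t=cv2.cvtColor(cv2.imread("pics/top0.png"),4);s=cv2.cvtColor(cv2.imread("pics/side0.png"),4)
print("yel top");[print(b) for b in blobs(t,(20,120,90),(35,255,255),(220,215,260,250),3)]
print("yel side");[print(b) for b in blobs(s,(20,120,90),(35,255,255),(235,175,280,225),3)]
print("blue top");[print(b) for b in blobs(t,(100,100,40),(125,255,255),(215,215,260,255))]
print("orange top");o1=blobs(t,(3,180,200),(14,255,255),(340,210,380,255));print(o1)
print("orange side");o2=blobs(s,(3,180,200),(14,255,255),(295,230,340,270));print(o2)
print("brass top");print(blobs(t,(12,80,60),(30,255,255),(335,205,385,255),100))
print("red top");print(blobs(t,(0,180,60),(4,255,255),(310,180,400,280),100))
# block corners by min rect
hsv=cv2.cvtColor(t,cv2.COLOR_RGB2HSV);m=cv2.inRange(hsv,(0,150,60),(4,255,255));m[:,:310]=0;m[:180]=0;m[280:]=0;m[:,400:]=0
print(cv2.minAreaRect(cv2.findNonZero(m)))
if o1 and o2:print("plunger top",tri(o1[0][1],o2[0][1]))
big=np.hstack([cv2.resize(t[205:265,205:265],(400,400),interpolation=2),cv2.resize(s[225:285,285:345],(400,400),interpolation=2)])
cv2.imwrite("pics/crop1.png",big[:,:,::-1])
E
```

```text
yel top
(44, array([227.61, 233.66]), array([226, 229,   5,  11], dtype=int32))
(35, array([245.54, 234.03]), array([244, 229,   4,  11], dtype=int32))
yel side
(279, array([253.72, 195.25]), array([244, 183,  19,  26], dtype=int32))
(12, array([259.92, 213.92]), array([258, 213,   5,   3], dtype=int32))
blue top
(429, array([239.2, 233.9]), array([226, 220,  28,  29], dtype=int32))
(24, array([237.67, 234.04]), array([235, 232,   6,   5], dtype=int32))
(7, array([224.14, 235.  ]), array([224, 232,   2,   7], dtype=int32))
orange top
[(77, array([359.91, 230.55]), array([355, 226,  10,  10], dtype=int32))]
orange side
[(134, array([315.94, 247.91]), array([308, 243,  16,  11], dtype=int32))]
brass top
[(1112, array([359.5 , 230.87]), array([340, 212,  40,  39], dtype=int32)), (169, array([380.15, 245.85]), array([372, 230,  13,  25], dtype=int32))]
red top
[(1157, array([352.19, 230.75]), array([323, 196,  65,  69], dtype=int32))]
((355.8520202636719, 230.8230438232422), (47.76775360107422, 56.10758972167969), 27.47443199157715)
plunger top (array([ 0.5268, -0.1264,  0.0908]), np.float64(0.0003380603903297912))
```

View pics/crop1.png

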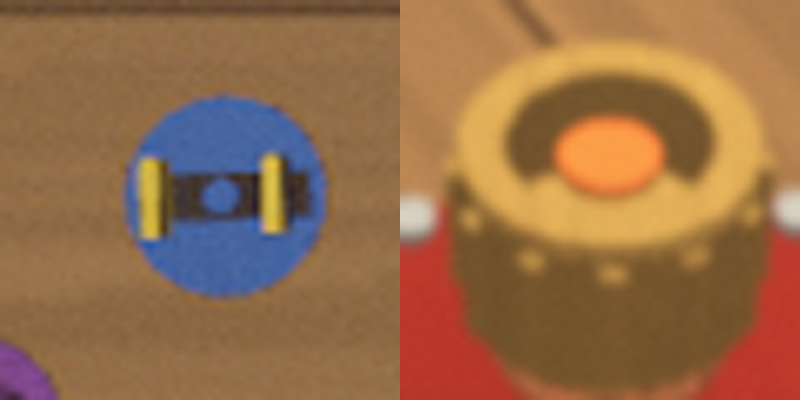

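```bash
cat >> h.py <<'E'
def togo(p,jaw=None):
    """shift in tool axes (units of 1 m) to bring grasp point (19mm behind TCP) to p; turn about tool y (fraction of 180deg) so jaw at angle jaw (rad)"""
    s=r.get_state();M=R.from_quat(s["eef_rot"]).as_matrix();g=np.array(s["tool_pos"])-M[:,1]*.019
    w=None
    if jaw is not None:
        a=np.arctan2(M[1,2],M[0,2]);w=(jaw-a+np.pi/2)%np.pi-np.pi/2;w=-w/np.pi
    return (M.T@(np.array(p)-g)).round(4),w
E
python3 - <<'E'
from h import *
np.set_printoptions(precision=4,suppress=True)
t=cv2.cvtColor(cv2.imread("pics/top0.png"),4)
a=atz("top",227.6,233.66,.053);b=atz("top",245.5,234.03,.053);print("tabs",a,b,(a+b)/2,np.linalg.norm(a-b))
c0=atz("top",238.7,234.1,.017);print("flange",c0)
print("port via plunger",atz("top",359.9,230.55,.091), "rim",atz("top",359.5,230.9,.096))
ang=np.arctan2(*(a-b)[[1,0]]);print("jaw",ang)
g=(a+b)/2
print(togo([g[0],g[1],.16],ang),togo([g[0],g[1],.041],ang))
E
```

```text
tabs [0.5208 0.1568 0.053 ] [0.5199 0.1181 0.053 ] [0.5204 0.1374 0.053 ] 0.038668301628592104
flange [0.5197 0.1377 0.017 ]
port via plunger [ 0.527  -0.1264  0.091 ] rim [ 0.5262 -0.1249  0.096 ]
jaw 1.5486872991580725
(array([ 0.4229,  0.0977, -0.2921]), np.float64(-0.12309441564097084)) (array([ 0.4229,  0.2167, -0.2921]), np.float64(-0.12309441564097084))
```

```bash
T="[0.423,0.098,-0.292,0,-0.123,0]"; python3 -m handwheel '[[[0.423,0.098,-0.292,0,-0.123,0],[0.423,0.098,-0.292,0,-0.123,0],[0.423,0.098,-0.292,0,-0.123,0],[0.423,0.098,-0.292,0,-0.123,0],[0.423,0.098,-0.292,0,-0.123,0],[0.423,0.098,-0.292,0,-0.123,0],[0.423,0.098,-0.292,0,-0.123,0],[0.423,0.098,-0.292,0,-0.123,0],[0.423,0.098,-0.292,0,-0.123,0],[0.423,0.098,-0.292,0,-0.123,0],[0.423,0.098,-0.292,0,-0.123,0],[0.423,0.098,-0.292,0,-0.123,0]]]' 1 10
python3 - <<'E'
from h import *
print(togo([.520,.1375,.16],1.5487),togo([.520,.1375,.041],1.5487))
E
```

```text
clock: 1.8
tool_pos: [0.5095, 0.1551, 0.1449]
eef_rot: [-0.707, 0.008, -0.008, 0.707]
contact_force: [0.0, 1.5, 0.7]
opening: 0.998
(array([ 0.0109,  0.0039, -0.0173]), np.float64(-7.032556540255504e-05)) (array([ 0.0108,  0.1229, -0.0174]), np.float64(-7.032556540255504e-05))
```

```bash
python3 -m handwheel '[[[0.009,0.002,-0.013,0,0,0],[0.009,0.002,-0.013,0,0,0],[0.009,0.002,-0.013,0,0,0],[0.009,0.002,-0.013,0,0,0]]]'
python3 - <<'E'
from h import *
print(togo([.520,.1375,.041],1.5487)); print(r.get_state()["contact_force"])
save("top","top1");save("side","side1")
a=cv2.imread("pics/top1.png")[170:290,170:290];b=cv2.imread("pics/side1.png")[130:250,190:310]
cv2.imwrite("pics/crop2.png",np.hstack([cv2.resize(a,(400,400)),cv2.resize(b,(400,400))]))
E
```

```text
clock: 2.13
tool_pos: [0.5166, 0.1455, 0.1434]
eef_rot: [-0.706, 0.007, -0.007, 0.708]
contact_force: [-0.2, 0.4, -0.7]
opening: 1.001
(array([ 0.0036,  0.1214, -0.0081]), np.float64(0.0005348326618059485))
[-0.2023562   0.37743134 -0.74735749]
```

View pics/crop2.png

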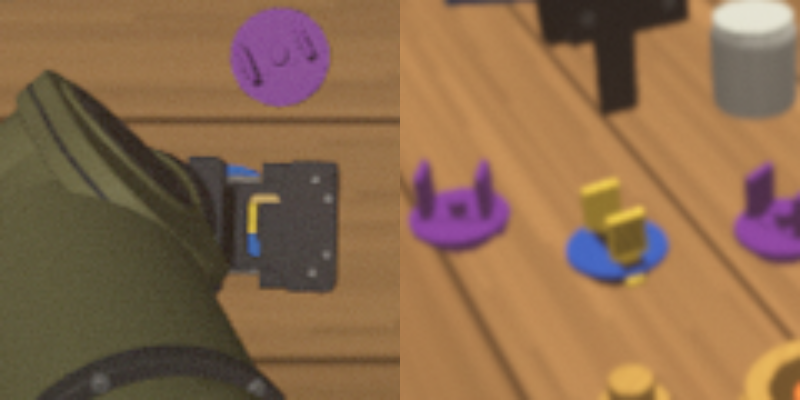

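The crop shows the gripper above the cap, jaws straddling it along world y. The side view shows the cap's tabs clear. I'm descending most of the way and re-measuring.

```bash
python3 -m handwheel '[[[0.0036,0.03,-0.008,0,0,0],[0.0036,0.06,-0.008,0,0,0],[0.0036,0.06,-0.008,0,0,0],[0.0036,0.06,-0.008,0,0,0],[0.0036,0.06,-0.008,0,0,0]]]'
python3 - <<'E'
from h import *
s=r.get_state();print(togo([.520,.1375,.041],1.5487),s["qd"].round(3))
E
```

```text
clock: 2.65
tool_pos: [0.5206, 0.1371, 0.0842]
eef_rot: [-0.707, 0.007, -0.008, 0.707]
contact_force: [0.3, -0.2, -0.7]
opening: 0.999
(array([-0.0007,  0.0622,  0.0003]), np.float64(0.0005450608512188295)) [ 0.012 -0.02  -0.001 -0.007  0.003 -0.007 -0.001]
```

```bash
python3 -m handwheel '[[[-0.0005,0.035,0,0,0,0],[-0.0005,0.061,0,0,0,0],[-0.0005,0.062,0,0,0,0],[-0.0005,0.062,0,0,0,0],[-0.0005,0.062,0,0,0,0]]]' && python3 -m handwheel '[[[0,0,0,0,0,0],[0,0,0,0,0,0],[0,0,0,0,0,0],[0,0,0,0,0,0],[0,0,0,0,0,0],[0,0,0,0,0,0],[0,0,0,0,0,0],[0,0,0,0,0,0],[0,0,0,0,0,0],[0,0,0,0,0,0]]]' -1 30
python3 - <<'E'
from h import *
s=r.get_state();print(togo([.520,.1375,.041],1.5487),s["opening"]*88)
E
```

```text
clock: 3.07
tool_pos: [0.5211, 0.1363, 0.0229]
eef_rot: [-0.707, 0.007, -0.009, 0.707]
contact_force: [0.3, 1.3, 0.1]
opening: 0.999
clock: 3.9
tool_pos: [0.5205, 0.136, 0.0213]
eef_rot: [-0.707, 0.008, -0.008, 0.707]
contact_force: [1.0, 0.9, 1.8]
opening: 0.371
(array([-0.0005, -0.0007,  0.0015]), np.float64(-7.497246783675356e-05)) 32.62309249216205
```

```bash
python3 -m handwheel '[[[0,-0.03,0,0,0,0],[0,-0.06,0,0,0,0],[0,-0.09,0,0,0,0],[0,-0.12,0,0,0,0],[0,-0.14,0,0,0,0],[0,-0.14,0,0,0,0],[0,-0.14,0,0,0,0]]]'
python3 - <<'E'
from h import *
print(r.get_state()["opening"]*88,togo([.5268,-.126,.18],1.5487))
save("side","side2")
b=cv2.imread("pics/side2.png")[110:230,190:310]
cv2.imwrite("pics/crop3.png",cv2.resize(b,(500,500)))
E
```

```text
clock: 4.48
tool_pos: [0.5199, 0.1349, 0.1613]
eef_rot: [0.707, -0.008, 0.008, -0.707]
contact_force: [-0.1, -0.5, -2.3]
opening: 0.367
32.33133497462001 (array([ 0.0129,  0.0004, -0.2607]), np.float64(-0.0003125024253913586))
```

View pics/crop3.png

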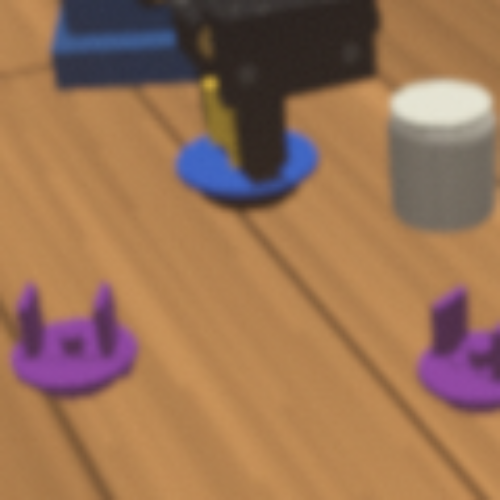

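The cap is held level by its tabs, with the blue flange and black plug clear of the bench. I'm carrying it over the port.

```bash
python3 -m handwheel '[[[0.003,0,-0.035,0,0,0],[0.005,0,-0.07,0,0,0],[0.007,0,-0.105,0,0,0],[0.009,0,-0.14,0,0,0],[0.01,0,-0.175,0,0,0],[0.011,0,-0.21,0,0,0],[0.0125,0,-0.24,0,0,0],[0.0125,0,-0.255,0,0,0],[0.0125,0,-0.26,0,0,0],[0.0125,0,-0.26,0,0,0],[0.0125,0,-0.26,0,0,0],[0.0125,0,-0.26,0,0,0]]]'
python3 - <<'E'
from h import *
s=r.get_state();print(s["opening"]*88,togo([.5268,-.126,.18],1.5487),s["contact_force"])
save("side","side3");save("top","top3")
a=cv2.imread("pics/side3.png")[170:320,250:400];b=cv2.imread("pics/top3.png")[160:290,300:430]
cv2.imwrite("pics/crop4.png",np.hstack([cv2.resize(a,(400,400),interpolation=2),cv2.resize(b,(400,400),interpolation=2)]))
i=cv2.cvtColor(cv2.imread("pics/side3.png"),4)
print(blobs(i,(100,100,40),(125,255,255),(270,150,350,260)))
g=np.array(s["tool_pos"])+[0,0,.019]
print("expect flange top centre px",pix("side",g-[0,0,.024]),"bottom",pix("side",g-[0,0,.028]))
th=np.linspace(0,6.283,60);e=np.array([pix("side",g-[0,0,.028]+.034*np.array([np.cos(x),np.sin(x),0])) for x in th]);print("expected ellipse",e.min(0),e.max(0))
E
```

```text
clock: 5.53
tool_pos: [0.5266, -0.1221, 0.1606]
eef_rot: [-0.706, 0.007, -0.006, 0.708]
contact_force: [-0.2, 0.2, -0.9]
opening: 0.367
32.28211939562038 (array([ 0.0002, -0.0004, -0.0038]), np.float64(0.0009543224344772289)) [-0.18942424  0.19737301 -0.91841916]
[(451, array([310.97, 219.8 ]), array([293, 206,  43,  24], dtype=int32))]
expect flange top centre px [314.59891465 215.05137751] bottom [314.6039738  217.10026915]
expected ellipse [292.73902907 204.37559136] [336.46069873 230.965338  ]
```

View pics/crop4.png

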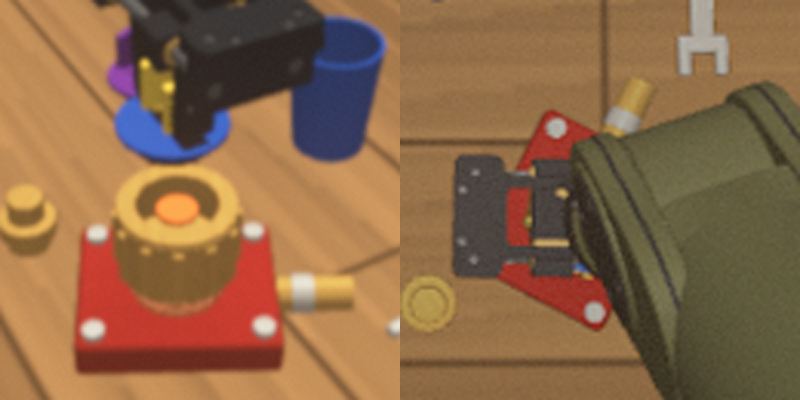

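The side view shows the cap level above the collar. Its flange spans columns 293–336, against 292.7–336.5 predicted from the arm's pose, so the cap is centred in the grip. The plunger in the collar is at about (316,248). I'm correcting y and coming down to just above the highest possible rim.

```bash
python3 -m handwheel '[[[0,0.01,-0.004,0,0,0],[0,0.02,-0.004,0,0,0],[0,0.025,-0.004,0,0,0],[0,0.025,-0.004,0,0,0],[0,0.025,-0.004,0,0,0],[0,0.025,-0.004,0,0,0],[0,0.025,-0.004,0,0,0],[0,0.025,-0.004,0,0,0]]]'
python3 - <<'E'
from h import *
s=r.get_state();print(s["tool_pos"],togo([.5268,-.1264,.137],1.5487),s["contact_force"])
save("side","side4")
a=cv2.imread("pics/side4.png")[200:300,270:370]
cv2.imwrite("pics/crop5.png",cv2.resize(a,(500,500),interpolation=2))
E
```

```text
clock: 6.3
tool_pos: [0.5269, -0.1287, 0.1364]
eef_rot: [-0.707, 0.008, -0.008, 0.707]
contact_force: [-0.5, 0.9, -1.1]
opening: 0.369
[ 0.5268923  -0.12865926  0.13635334] (array([-0.0001,  0.0184,  0.0023]), np.float64(-0.00010891818530166957)) [-0.4942248   0.91149236 -1.13616615]
```

View pics/crop5.png

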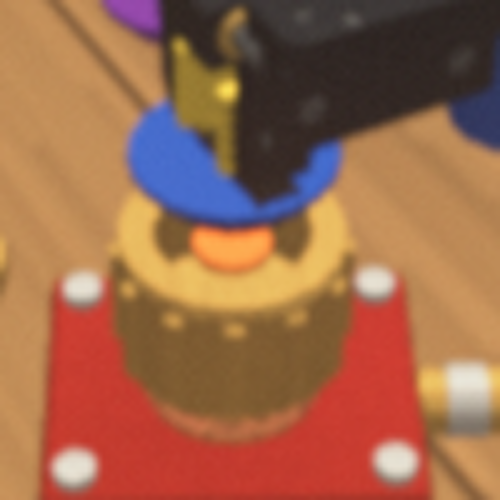

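The crop shows the flange centred (column 316.8) over the collar (column 316.5), level and still clear. I'm nudging y and lowering slowly.

```bash
python3 -m handwheel '[[[0,0.003,0.002,0,0,0],[0,0.006,0.002,0,0,0],[0,0.009,0.002,0,0,0],[0,0.011,0.002,0,0,0],[0,0.012,0.002,0,0,0],[0,0.012,0.002,0,0,0],[0,0.012,0.002,0,0,0]]]'; python3 -m handwheel '[[[0,0.001,0,0,0,0],[0,0.002,0,0,0,0],[0,0.002,0,0,0,0],[0,0.002,0,0,0,0]]]'
```

```text
clock: 6.93
tool_pos: [0.5267, -0.1266, 0.1239]
eef_rot: [-0.707, 0.008, -0.008, 0.707]
contact_force: [-0.9, 0.1, -1.5]
opening: 0.368
clock: 7.27
tool_pos: [0.5267, -0.1267, 0.122]
eef_rot: [-0.707, 0.008, -0.008, 0.707]
contact_force: [0.5, 0.1, -1.7]
opening: 0.366
```

Free force z is about -1.5 N (the cap's weight). I'm feeling downward in 2 mm steps.

```bash
python3 -m handwheel '[[[0,0.001,0,0,0,0],[0,0.002,0,0,0,0],[0,0.002,0,0,0,0],[0,0.002,0,0,0,0]]]'; python3 -m handwheel '[[[0,0.001,0,0,0,0],[0,0.002,0,0,0,0],[0,0.002,0,0,0,0]]]'
```

```text
clock: 7.6
tool_pos: [0.5267, -0.1266, 0.12]
eef_rot: [-0.707, 0.008, -0.008, 0.707]
contact_force: [-0.4, 1.8, -1.0]
opening: 0.369
clock: 7.85
tool_pos: [0.5266, -0.1266, 0.1179]
eef_rot: [-0.707, 0.008, -0.008, 0.707]
contact_force: [0.1, -0.1, -1.5]
opening: 0.369
```

```bash
python3 -m handwheel '[[[0,0.001,0,0,0,0],[0,0.0015,0,0,0,0],[0,0.0015,0,0,0,0]]]'
```

```text
clock: 8.1
tool_pos: [0.5266, -0.1266, 0.1164]
eef_rot: [-0.707, 0.008, -0.008, 0.707]
contact_force: [-0.1, -0.9, -1.4]
opening: 0.371
```

```bash
python3 -m handwheel '[[[0,0.001,0,0,0,0],[0,0.0015,0,0,0,0],[0,0.0015,0,0,0,0]]]'
```

```text
clock: 8.35
tool_pos: [0.5266, -0.1266, 0.1149]
eef_rot: [-0.707, 0.008, -0.008, 0.707]
contact_force: [0.5, 0.1, -1.6]
opening: 0.369
```

```bash
python3 -m handwheel '[[[0,0.001,0,0,0,0],[0,0.0015,0,0,0,0],[0,0.0015,0,0,0,0]]]'
```

```text
clock: 8.6
tool_pos: [0.5268, -0.1265, 0.1135]
eef_rot: [-0.707, 0.008, -0.008, 0.707]
contact_force: [0.6, 0.7, -2.0]
opening: 0.369
```

```bash
python3 -m handwheel '[[[0,0.001,0,0,0,0],[0,0.0015,0,0,0,0],[0,0.0015,0,0,0,0]]]'
```

```text
clock: 8.85
tool_pos: [0.5268, -0.1264, 0.112]
eef_rot: [-0.707, 0.008, -0.008, 0.707]
contact_force: [-0.3, 0.7, -1.2]
opening: 0.367
```

```bash
python3 -m handwheel '[[[0,0.001,0,0,0,0],[0,0.0015,0,0,0,0],[0,0.0015,0,0,0,0]]]'
```

```text
clock: 9.1
tool_pos: [0.5269, -0.1264, 0.1108]
eef_rot: [-0.707, 0.008, -0.008, 0.707]
contact_force: [0.5, 0.9, 2.6]
opening: 0.368
```

```bash
python3 -m handwheel '[[[0,0.0005,0,0,0,0],[0,0.001,0,0,0,0],[0,0.001,0,0,0,0]]]'
```

```text
clock: 9.35
tool_pos: [0.5269, -0.1265, 0.1097]
eef_rot: [-0.707, 0.008, -0.008, 0.707]
contact_force: [-0.1, 1.4, 2.5]
opening: 0.368
```

```bash
python3 -c "
from h import *
save('side','side5')
a=cv2.imread('pics/side5.png')[200:300,270:370]
cv2.imwrite('pics/crop6.png',cv2.resize(a,(500,500),interpolation=2))"
```

```text
(no output)
```

View pics/crop6.png

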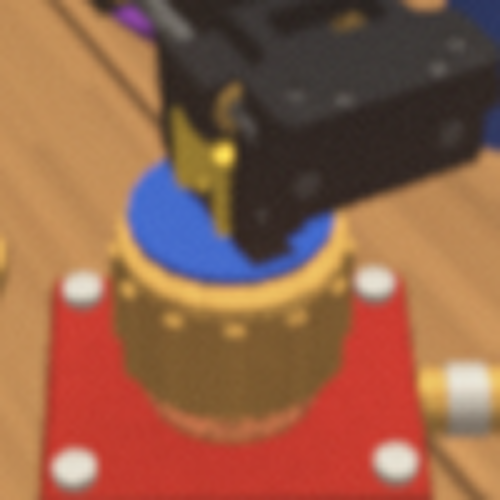

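The plug has entered the bore and the flange is a few mm above the rim (lower edge at about row 256). The force holds steady at about 4 N, so this is the plunger. I'm continuing down.

```bash
python3 -m handwheel '[[[0,0.001,0,0,0,0],[0,0.0015,0,0,0,0],[0,0.0015,0,0,0,0]]]'
```

```text
clock: 9.65
tool_pos: [0.5269, -0.1265, 0.1081]
eef_rot: [-0.707, 0.008, -0.008, 0.707]
contact_force: [-0.3, 1.0, 3.8]
opening: 0.369
```

```bash
python3 -m handwheel '[[[0,0.001,0,0,0,0],[0,0.0015,0,0,0,0],[0,0.0015,0,0,0,0]]]'
```

```text
clock: 9.9
tool_pos: [0.5269, -0.1265, 0.1066]
eef_rot: [-0.707, 0.008, -0.008, 0.707]
contact_force: [0.0, 1.1, 4.5]
opening: 0.365
```

```bash
python3 -m handwheel '[[[0,0.0005,0,0,0,0],[0,0.001,0,0,0,0],[0,0.001,0,0,0,0]]]'
```

```text
clock: 10.15
tool_pos: [0.5269, -0.1265, 0.1057]
eef_rot: [-0.707, 0.008, -0.008, 0.707]
contact_force: [0.4, 3.3, 5.3]
opening: 0.366
```

```bash
python3 -m handwheel '[[[0,0.0005,0,0,0,0],[0,0.0008,0,0,0,0],[0,0.0008,0,0,0,0]]]'
```

```text
clock: 10.4
tool_pos: [0.5269, -0.1265, 0.1049]
eef_rot: [-0.707, 0.008, -0.008, 0.707]
contact_force: [0.0, 1.1, 6.6]
opening: 0.371
```

```bash
python3 -m handwheel '[[[0,0.0005,0,0,0,0],[0,0.0005,0,0,0,0],[0,0.0005,0,0,0,0]]]'
```

```text
clock: 10.65
tool_pos: [0.5269, -0.1265, 0.1045]
eef_rot: [-0.707, 0.008, -0.008, 0.707]
contact_force: [0.0, 1.3, 6.3]
opening: 0.37
```

```bash
python3 -m handwheel '[[[0,0.0005,0,0,0,0],[0,0.0005,0,0,0,0],[0,0.0005,0,0,0,0]]]'
```

```text
clock: 10.9
tool_pos: [0.5269, -0.1265, 0.104]
eef_rot: [-0.707, 0.008, -0.008, 0.707]
contact_force: [-0.0, 2.1, 6.8]
opening: 0.369
```

```bash
python3 -m handwheel '[[[0,0.0004,0,0,0,0],[0,0.0004,0,0,0,0],[0,0.0004,0,0,0,0]]]'
```

```text
clock: 11.15
tool_pos: [0.527, -0.1265, 0.1037]
eef_rot: [-0.707, 0.008, -0.008, 0.707]
contact_force: [-0.4, 1.9, 7.1]
opening: 0.366
```

```bash
python3 -m handwheel '[[[0,0.0004,0,0,0,0],[0,0.0004,0,0,0,0],[0,0.0004,0,0,0,0]]]'
```

```text
clock: 11.4
tool_pos: [0.5269, -0.1265, 0.1036]
eef_rot: [0.707, -0.008, 0.008, -0.707]
contact_force: [-0.7, 1.3, 9.5]
opening: 0.364
```

```bash
python3 -m handwheel '[[[0,0.0003,0,0,0,0],[0,0.0003,0,0,0,0],[0,0.0003,0,0,0,0]]]'
```

```text
clock: 11.65
tool_pos: [0.5269, -0.1265, 0.1035]
eef_rot: [0.707, -0.008, 0.008, -0.707]
contact_force: [-0.8, 2.2, 12.1]
opening: 0.37
```

Flange is home: stiffness jumped at TCP z≈0.1037, total load about 13 N. I'm releasing gently while the arm keeps it down: first nearly free, then open.

```bash
python3 -m handwheel '[[[0,0,0,0,0,0],[0,0,0,0,0,0],[0,0,0,0,0,0],[0,0,0,0,0,0],[0,0,0,0,0,0]]]' 0.02; python3 -m handwheel '[[[0,0,0,0,0,0],[0,0,0,0,0,0],[0,0,0,0,0,0],[0,0,0,0,0,0],[0,0,0,0,0,0],[0,0,0,0,0,0]]]' 0.7
```

```text
clock: 12.07
tool_pos: [0.5269, -0.1271, 0.1033]
eef_rot: [0.707, -0.008, 0.008, -0.707]
contact_force: [-0.8, 0.6, 10.2]
opening: 0.514
clock: 12.57
tool_pos: [0.5264, -0.1268, 0.1024]
eef_rot: [0.707, -0.008, 0.008, -0.707]
contact_force: [-0.1, -0.4, 0.1]
opening: 0.852
```

Released, with no force left. I'm withdrawing straight up, then aside for a clear view.

```bash
python3 -m handwheel '[[[0,-0.015,0,0,0,0],[0,-0.035,0,0,0,0],[0,-0.065,0,0,0,0],[0,-0.1,0,0,0,0],[0,-0.13,0,0,0,0],[0,-0.13,0.04,0,0,0],[0,-0.13,0.08,0,0,0],[0,-0.13,0.12,0,0,0],[0,-0.13,0.16,0,0,0],[0,-0.13,0.2,0,0,0],[0,-0.13,0.2,0,0,0],[0,-0.13,0.2,0,0,0]]]'; python3 - <<'E'
from h import *
np.set_printoptions(precision=4,suppress=True)
s=save("side","side6");t=save("top","top6")
a=s[200:300,270:370];b=t[190:270,320:400]
cv2.imwrite("pics/crop7.png",np.hstack([cv2.resize(a,(400,400),interpolation=2),cv2.resize(b,(400,400),interpolation=2)])[:,:,::-1])
t1=blobs(t,(20,120,90),(35,255,255),(335,210,385,250),5)
print(t1);bl=blobs(t,(100,100,40),(125,255,255),(335,205,385,260));bs=blobs(s,(100,100,40),(125,255,255),(285,210,350,270))
print(bl,bs)
E
```

```text
clock: 13.57
tool_pos: [0.5308, 0.0767, 0.2328]
eef_rot: [-0.707, 0.006, -0.006, 0.708]
contact_force: [-0.6, -1.3, -1.1]
opening: 0.852
[(127, array([348.66, 229.74]), array([340, 213,  25,  36], dtype=int32)), (53, array([372.17, 231.23]), array([370, 226,   5,  12], dtype=int32)), (45, array([353.33, 231.13]), array([352, 225,   4,  13], dtype=int32)), (5, array([367.2, 215. ]), array([366, 214,   3,   3], dtype=int32))]
[(485, array([360.19, 231.15]), array([346, 216,  30,  31], dtype=int32)), (27, array([361.59, 231.07]), array([359, 229,   6,   5], dtype=int32)), (9, array([376., 231.]), array([376, 227,   1,   9], dtype=int32))] [(427, array([312.94, 247.57]), array([296, 236,  40,  22], dtype=int32))]
```

View pics/crop7.png

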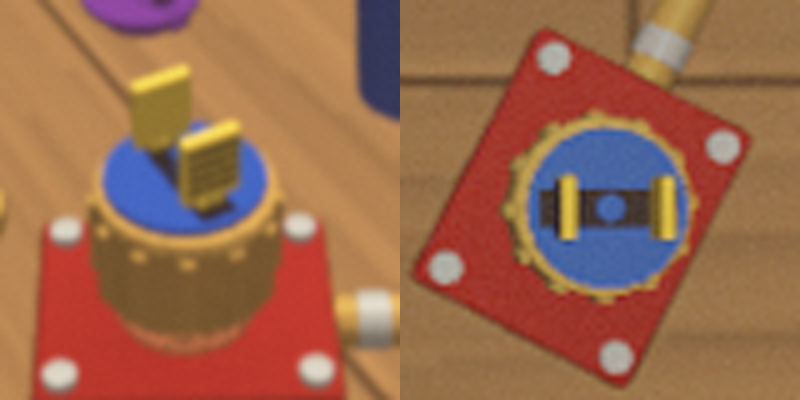

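The cap sits flush in the collar with both tabs sprung apart: top-view tabs at (353.3,231) and (372.2,231), flange concentric in the collar. One numeric check, then I hand in.

```bash
python3 - <<'E'
from h import *
np.set_printoptions(precision=4,suppress=True)
a=atz("top",353.33,231.13,.1325);b=atz("top",372.17,231.23,.1325);print("tab spacing",np.linalg.norm(a-b),"mid",(a+b)/2,"flange centre",atz("top",361.0,231.1,.1005))
for dz in(0,.002,.010):
    e=np.array([pix("side",[.5268+.034*np.cos(x),-.1264+.034*np.sin(x),.0985+dz]) for x in np.linspace(0,6.28,60)]);print(dz,"expected side flange rows",e.min(0),e.max(0))
s=r.get_state();print(s["clock"],s["qd"].round(3),s["contact_force"])
for k in("top","side"):
    A=cv2.imread(f"pics/{k}0.png").astype(int);B=cv2.imread(f"pics/{k}6.png").astype(int)
    d=abs(A-B).max(2)
    for n,(l,t,rr,bb) in (dict(tin=(144,134,188,167),cup=(296,125,329,159),wrench=(387,114,408,184),fitting=(300,249,318,268)) if k=="top" else dict(tin=(284,133,308,170),cup=(358,176,394,229),wrench=(393,260,477,307),fitting=(248,239,270,270))).items():print(k,n,(d[t:bb,l:rr]>40).mean().round(3))
E
```

```text
tab spacing 0.03811589084764269 mid [ 0.5255 -0.1268  0.1325] flange centre [ 0.5258 -0.1275  0.1005]
0 expected side flange rows [295.1093 231.0889] [336.9463 258.8028]
0.002 expected side flange rows [295.0719 230.1737] [336.984  257.8599]
0.01 expected side flange rows [294.9209 226.4814] [337.1361 254.0525]
13.6667 [ 0.029 -0.     0.014  0.002 -0.002 -0.001 -0.002] [ 0.4546 -0.5919 -0.437 ]
top tin 0.0
top cup 0.0
top wrench 0.0
top fitting 0.088
side tin 0.0
side cup 0.0
side wrench 0.0
side fitting 0.0
```

```bash
python3 -c "
from h import *
print(job.finish_job())"
```

```text
the job is handed in; nothing more can be done
None
```

The cap is in the collar, released and holding itself down. I handed the job in at about 13.7 s of the 48 s allowed; the system gave no verdict.

**What I did:**
- I pinched the cap's tabs to 32.6 mm at 30 N, against 33 mm for fully pinched, and carried it over the collar.
- I felt downward in small steps. The plunger met the plug at TCP z of about 0.111 m, and the flange met the rim at about 0.1037 m, which puts the rim roughly 94.5 mm above the bench.
- The load was about 13–14 N when I let go, well under 25 N. I opened the fingers in two stages and withdrew straight up.

**Last checks:**
- **Seating:** the flange's lower edge in the side view is at row 257–258, and 257.9 is predicted for a latched cap. The cap looks level.
- **Centring:** the cap's axis is within about 1.5 mm of the bore's axis, from the pictures.
- **Tabs:** they measure 38.1 mm apart, against 38.7 mm measured the same way when free, so they have sprung out.
- **Robot:** it is clear of everything, with no contact force beyond noise.
- **Bystanders:** the tin, cup and wrench are unchanged in both views. The fitting is unchanged in the side view. In the top view about 9% of its patch differs, which I put down to the nearby gripper or its shadow; I did not check further.

I could not read the plunger's travel directly. I infer it from how low the cap sits.

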